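Press the matching label holder into the rack reader

TASK

One of the two tube racks, orange-capped or blue-capped, stands in the yellow dock of the rack reader. Take the label holder of that colour from the black stand and push it down into the reader's slot, behind the front lip, until the sprung foot inside is fully home; finish while still holding it pressed home, because it springs up if let go. Leave the other holder, both racks and everything else on the bench where they are.

Things in the scene. Friction and masses are not known exactly. Their poses are not given: they have to be found in the camera images.
- reader: fixed rack reader. Origin on the bench under the middle of its slot; x points from lip to back plate (roughly away from the robot), y along the slot, z up. Front lip at -x: metal, 5 mm thick, yellow stripe, top 45 mm above the bench. Back plate at +x: white, 12 mm thick, top 62 mm above the bench; behind it a grey housing 46 mm high, to x = 62 mm. At its -y side is the dock.
- slot (a point): middle of the slot's mouth, level with the lip's top, 45 mm above the bench. The slot is vertical, open at the top, 9 mm wide (4.5 mm to either side in the reader's x) and 74 mm long (37 mm to either side in its y), its end cheeks as high as the lip. A holder lowered to between 45 and 62 mm can be pressed in +x against the back plate and felt, then slid down.
- dock (a point): centre of the yellow dock pad on the bench, framed by 12 mm strips, 155 mm to the reader's -y side of the slot and 10 mm in +x; the rack whose origin is here (within 10 mm) is the one to label
- slot_foot (a joint): black sprung foot that fills the bottom of the slot: 0 = up (its top 22 mm above the bench), 0.008 m = fully down at its stop (top 14 mm above the bench). It pushes back with 3 N at 0 and 8 N at the stop.
- stand: fixed black stand, 60 x 190 x 40 mm (x, y, z), with two upright slots 9 mm wide and 65 mm long, 28 mm deep, at y = -56 and +56 mm. Origin at the centre of its underside.
- orange_holder: loose orange label holder, upright, 110 mm high, 50 to 85 g; starts in one of the stand's slots with its underside 12 mm above the bench. Lower part: plate 6 mm thick (x) and 60 mm wide (y), 58 mm high, with white label fields. Upper part: grip tab 10 mm thick (x), 34 mm wide (y), from 58 to 110 mm above the origin; grip it across its thickness from above. Origin at the centre of its underside; front and back are alike.
- orange_rack: loose black tube rack, 100 x 64 x 45 mm, with ten tubes with orange caps, 103 mm high in all; stands in the dock or waits on the bench beside it, farther from the slot. Origin at the centre of its underside.
- blue_holder: loose blue label holder, upright, 110 mm high, 50 to 85 g; starts in one of the stand's slots with its underside 12 mm above the bench. Lower part: plate 6 mm thick (x) and 60 mm wide (y), 58 mm high, with white label fields. Upper part: grip tab 10 mm thick (x), 34 mm wide (y), from 58 to 110 mm above the origin; grip it across its thickness from above. Origin at the centre of its underside; front and back are alike.
- blue_rack: loose black tube rack, 100 x 64 x 45 mm, with ten tubes with blue caps, 103 mm high in all; stands in the dock or waits on the bench beside it, farther from the slot. Origin at the centre of its underside.
- specimen_jar: bystander, loose: jar with yellow lid, 60 mm across, 70 mm high; origin at the centre of its underside
- wipe_tub: bystander, loose: tub with blue lid, 80 mm across, 120 mm high; origin at the centre of its underside
- pen: bystander, loose: blue pen, 130 mm long, 11 mm thick; origin at the centre of its underside
Not all that is in view belongs to the job. What is shaped like the orange_rack but green or purple is not meant.

How it is judged (in metres and radians):
On the way, in this order (a step that is already met when the one before it is completed fails the run):
1. the holder of the docked rack's colour is lifted clear of the stand (((horizontal distance between orange_rack and dock below 0.04 m and height (world z) of orange_holder above 0.045 m and contact force between the fingers and orange_holder above 1 N) or (horizontal distance between blue_rack and dock below 0.04 m and height (world z) of blue_holder above 0.045 m and contact force between the fingers and blue_holder above 1 N))), for 0.1 s.
2. it is pressed home in the reader's slot, behind the lip (((horizontal distance between orange_rack and dock below 0.04 m and x of orange_holder in the frame of reader between -0.005 and 0.005 m and y of orange_holder in the frame of reader between -0.012 and 0.012 m and z of orange_holder in the frame of reader below 0.019 m and angle between orange_holder's own z axis and vertical below 0.15 rad and value of joint slot_foot above 0.0065 m and contact force between orange_holder and reader above 3 N and contact force between the fingers and orange_holder above 2 N and linear speed of orange_holder below 0.02 m/s) or (horizontal distance between blue_rack and dock below 0.04 m and x of blue_holder in the frame of reader between -0.005 and 0.005 m and y of blue_holder in the frame of reader between -0.012 and 0.012 m and z of blue_holder in the frame of reader below 0.019 m and angle between blue_holder's own z axis and vertical below 0.15 rad and value of joint slot_foot above 0.0065 m and contact force between blue_holder and reader above 3 N and contact force between the fingers and blue_holder above 2 N and linear speed of blue_holder below 0.02 m/s))), for 0.5 s.
At the end, for the whole second after the job is handed in: The docked rack's colour of holder is in the slot (origin within 5 mm across, 12 mm along, under 19 mm high, within 0.15 rad of upright), the foot down over 6.5 of its 8 mm, the holder bearing on the reader with over 3 N and held or pressed by the fingers with over 2 N, at rest (((horizontal distance between orange_rack and dock below 0.04 m and x of orange_holder in the frame of reader between -0.005 and 0.005 m and y of orange_holder in the frame of reader between -0.012 and 0.012 m and z of orange_holder in the frame of reader below 0.019 m and angle between orange_holder's own z axis and vertical below 0.15 rad and value of joint slot_foot above 0.0065 m and contact force between orange_holder and reader above 3 N and contact force between the fingers and orange_holder above 2 N and linear speed of orange_holder below 0.02 m/s) or (horizontal distance between blue_rack and dock below 0.04 m and x of blue_holder in the frame of reader between -0.005 and 0.005 m and y of blue_holder in the frame of reader between -0.012 and 0.012 m and z of blue_holder in the frame of reader below 0.019 m and angle between blue_holder's own z axis and vertical below 0.15 rad and value of joint slot_foot above 0.0065 m and contact force between blue_holder and reader above 3 N and contact force between the fingers and blue_holder above 2 N and linear speed of blue_holder below 0.02 m/s))); the arm keeps its last pose, push and grip.
It fails at once if the holder of the other colour is moved more than 12 mm ((horizontal distance between orange_rack and dock below 0.04 m and distance of blue_holder from where it was at the start of the episode above 0.012 m) or (horizontal distance between blue_rack and dock below 0.04 m and distance of orange_holder from where it was at the start of the episode above 0.012 m)).
It fails at once if a rack is moved more than 20 mm (distance of any of orange_rack, blue_rack from where it was at the start of the episode above 0.02 m).
It fails at once if a bystander is moved more than 30 mm (distance of any of specimen_jar, wipe_tub, pen from where it was at the start of the episode above 0.03 m).
It also fails if it takes over 40 s, if anything falls off the work surface, if the arm or the gripper's body presses on something with over 40 N, if the wrist force passes 120 N, or if a joint passes its speed limit or range.

ROBOT

A 6-joint arm with a two-finger parallel gripper is mounted at the origin on the work surface. World frame = base frame: x ahead of the robot, y to its left, z up, the work surface at z = 0. Lengths are in mm, angles in rad, forces in N, time in s.
With the tool pointing down it reaches from about 275 to 775 mm from the base axis. Payload 14.6 kg.
Tool frame: the origin (TCP) lies midway between the tips of the shut fingers; the grasp point (between the pads) lies 19 mm behind it (r.tcp_to_grasp is the distance from the TCP to the grasp point, in mm); z points along the fingers, x is the direction in which the jaws open and shut, and the axes are right-handed (so a half turn about z gives the same grasp; the last joint's range is limited). The gripper opens to 85 mm and grips with 20 to 120 N. Pads are 22 mm wide; open, the fingers measure 114 mm over their backs; the gripper's body (76 mm by 85 mm) begins 54 mm behind the grasp point. The pads swing forward as they close: fully open they stand 13 mm farther back than shut.
Start: joints at [-1.411, 0.263, -0.048, 1.259, 0, 1.415], TCP at [162.548, -499.206, 231.278] pointing down, gripper open.
Joint ranges: [-2.65, 2.65], [-0.89, 1.7], [-1.18, 1.37], [-2.13, 2.11], [-1.35, 1.29], [-3.14, 3.14]. Speed limits (rad/s): [1.89, 1.89, 2.57, 2.79, 3.14, 3.14].

INTERFACE

Orientations are given as a unit quaternion [w, x, y, z].
In Python, from workcell import observe, eyes, r gives the robot as it stands.
- The arm moves only by the tool servo_tool, never from a script. Its argument "targets" is text: rows parted by semicolons, each of 4 numbers parted by spaces: the shift along the world's x, y, z in mm, then the turn about the world's z in rad. A call has 1 to 8 rows; each row is the pose to reach, as a shift and turn from the pose measured when the call began; what a row does not reach only later rows make up. A row lasts 1/12 s, in which the tool goes at most 41.7 mm and 7.16 degrees, less where a joint would pass 70% of its speed; a pose out of reach is approached as far as the arm can. A call with a gripper value outside its range is refused whole. "fingers" is the closure, from -1 (fully open) to 1 (shut), set as the call begins (left out, the last holds). The fingers move at their own pace and stop on an object; the grip force is fixed at half the most. Time passes only in rows, so rows that repeat a pose let the fingers close. It gives the time, the measured TCP pose, the force and the opening at its end, in the units of the state.
- observe(): the state, without advancing time (a new reading comes with each control period).
- eyes.get_image(name): name is "side" or "top" or "wrist"; returns the picture (480x640x3 uint8, red, green, blue); there is no depth.
- eyes.camera_params(name): a dict with "camera_matrix" (3x3 intrinsics, pixels), "world_to_cam" (4x4, takes a point from world to camera coordinates); the wrist camera has in their place "mount" (4x4, takes a point from camera to tool coordinates, whose origin is the TCP and whose axes are the tool frame's). Camera axes: x right, y down, z forward; pixel columns grow to the right and rows downward; lengths in mm; the calibration is good to about 2 mm. A picture is of the moment at which its call begins: read the wrist's pose just before it. camera_params takes no time and is no camera call.
- r.job_done(): hands the job in, once; it reports no verdict.
Trained networks look in the newest picture that a camera, given by its name, has taken for a name from the list of things; names that differ only in an ending like _2 or _b are one class to them, and where a whole thing is asked for, a point or a joint stands for the part that bears it (a point fixed in the world has none). Each returns a list of dicts, best first, with "score" (0 to 1); they miss things now and then, are a little off and sometimes report something else, mostly with a low value. They report only what shows in the picture. A call takes as long as a camera call. They do not tell look-alikes from the thing itself.
- eyes.search_frame(camera, label): "box" ([centre column, centre row, width, height] as shares, 0 to 1, of the picture: columns of its width, rows of its height, round what is visible of it).
- eyes.tip_of(camera, label): "centre" ([column, row] as shares, 0 to 1, of the picture: columns of its width, rows of its height: a listed point, or the origin of a listed thing).
The state is a dict: "time": time; "qpos": joint angles; "dq": joint speeds; "joint_efforts": joint torques, N m; "position": TCP position; "tool_rot": TCP orientation; "force": force on the tool from outside, world axes, zero at the start; "wrist_torque": the same for the moment, N m; "finger_gap": finger opening in mm.
Only numpy, scipy, OpenCV 4.12 (cv2) and the standard library are available. Lean on these libraries where they do the work, as an engineer would, in place of code of your own. Each camera call takes 0.05 s, during which the arm holds its last target.

## Working session

There is one attempt and no reset: what is moved stays moved. The work goes in short steps, Python scripts to look and compute and a tool call to move; the robot and the scene stay as the last step left them, time stands still between calls to the robot, and variables do not carry over. Pictures are saved under pics/ and viewed, and the job is handed in when it is done.

Besides the shell and the picture viewer there is one more tool, called after ">>>" as name(argument=value, ...) on one line, values as JSON. servo_tool: Moves the arm, as the interface text tells. Its arguments: {"type":"object","properties":{"targets":{"type":"string"},"fingers":{"type":"number"}},"required":["targets"]}

```bash
ls; mkdir -p pics; cat > h.py <<'E'
import numpy as np,cv2
from workcell import observe,eyes,r
def save(cam,name):
    im=eyes.get_image(cam); cv2.imwrite('pics/'+name,im[:,:,::-1]); return im
def ray(cam,uv):
    p=eyes.camera_params(cam);K=np.array(p["camera_matrix"]);T=np.array(p["world_to_cam"])
    R=T[:3,:3];t=T[:3,3];o=-R.T@t
    d=R.T@np.linalg.inv(K)@np.array([uv[0],uv[1],1.]);return o,d
def atz(cam,uv,z):
    o,d=ray(cam,uv);return o+d*(z-o[2])/d[2]
def proj(cam,X):
    p=eyes.camera_params(cam);K=np.array(p["camera_matrix"]);T=np.array(p["world_to_cam"])
    c=T[:3,:3]@np.array(X)+T[:3,3];u=K@c;return u[:2]/u[2]
E
python3 - <<'E'
from h import *
print(observe())
save('top','t0.png');
for l in ['slot','dock','orange_holder','blue_holder','stand','orange_rack','blue_rack','reader']:
    q=eyes.tip_of('top',l)[:2]; print('top',l,[(round(x['score'],2),np.round(np.array(x['centre'])*[640,480],1)) for x in q])
save('side','s0.png')
for l in ['slot','dock','orange_holder','blue_holder']:
    q=eyes.tip_of('side',l)[:2]; print('side',l,[(round(x['score'],2),np.round(np.array(x['centre'])*[640,480],1)) for x in q])
E
```

```text
pics
{'time': 0.0, 'qpos': array([-1.41129950e+00,  2.63501732e-01, -4.89624008e-02,  1.25942388e+00,
       -8.79818091e-07,  1.41548418e+00]), 'dq': array([ 7.90334310e-04, -2.10958456e-03,  1.80747321e-03, -1.19416583e-03,
       -7.20897231e-04, -7.98326454e-05]), 'joint_efforts': array([-5.20746908e-03, -6.37611437e+01,  3.84565723e+01,  1.36589861e-02,
       -4.25687285e-04,  6.47878210e-06]), 'position': array([ 162.49895765, -498.90407917,  230.8267519 ]), 'tool_rot': array([-3.84847829e-04,  8.09207774e-01, -5.87522324e-01, -3.87085103e-04]), 'force': array([ 0.67352125, -0.03977675,  0.44013044]), 'wrist_torque': array([ 0.01849371,  0.02063949, -0.00616805]), 'finger_gap': 85.40047048959185}
top slot [(0.64, array([398.3, 214.3]))]
top dock [(0.73, array([401.4, 216.4]))]
top orange_holder [(0.51, array([271.2, 257. ]))]
top blue_holder [(0.7, array([221.5, 261. ]))]
top stand [(0.63, array([246.2, 257.9]))]
top orange_rack [(0.95, array([465.4, 204.6])), (0.84, array([469.8, 283.9]))]
top blue_rack [(0.85, array([519.6, 189. ]))]
top reader [(0.81, array([399.7, 217.6]))]
side slot [(0.91, array([353.9, 298.9]))]
side dock []
side orange_holder [(0.58, array([285.1, 215.6]))]
side blue_holder [(0.48, array([275.2, 183.2]))]
```

View pics/t0.png

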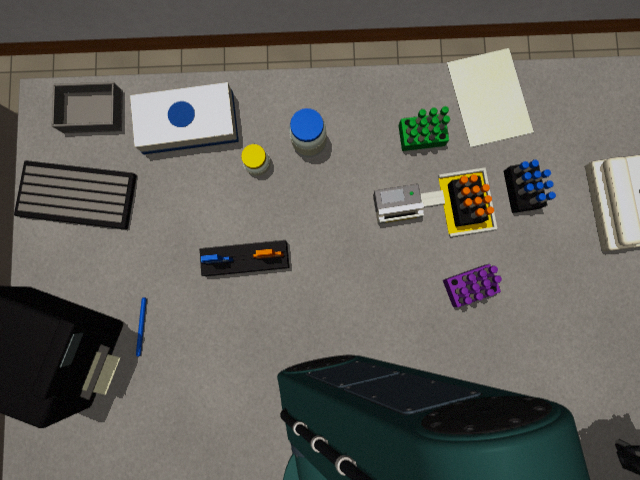

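View pics/s0.png

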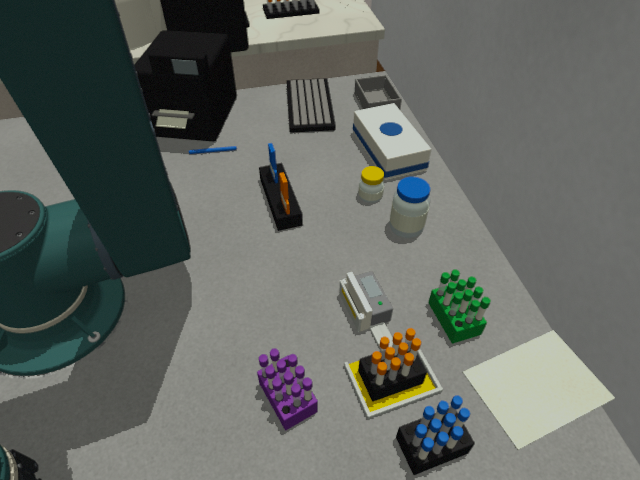

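Orange rack is in the yellow dock (top, around px 470,200). The orange holder stands at px (268,254) at the right end of the stand, with blue at (216,259). I'll zoom in to measure.

```bash
python3 - <<'E'
from h import *
t=cv2.imread('pics/t0.png');s=cv2.imread('pics/s0.png')
def crop(im,x,y,w,h,k):return cv2.resize(im[y:y+h,x:x+w],None,fx=k,fy=k,interpolation=cv2.INTER_CUBIC)
cv2.imwrite('pics/c1.png',crop(t,190,230,110,55,7))
cv2.imwrite('pics/c2.png',crop(t,365,170,140,75,5))
cv2.imwrite('pics/c3.png',crop(s,250,135,60,100,6))
cv2.imwrite('pics/c4.png',crop(s,330,265,80,75,8))
# holder bottom/top, triangulate
for c,uv,z in [('top',(398.3,214.3),45),('side',(353.9,298.9),45),('top',(399.7,217.6),0),('top',(271.2,257),12),('side',(285.1,215.6),12),('top',(246.2,257.9),0),('top',(465.4,204.6),0)]:
    print(c,uv,z,atz(c,uv,z).round(1))
print(proj('top',[0,0,0]),ray('top',(320,240)),ray('side',(320,240)))
E
```

```text
top (398.3, 214.3) 45 [ 585.  -129.7   45. ]
side (353.9, 298.9) 45 [ 586.3 -139.4   45. ]
top (399.7, 217.6) 0 [ 584.3 -138.5    0. ]
top (271.2, 257) 12 [502.7 153.4  12. ]
side (285.1, 215.6) 12 [503.3 146.2  12. ]
top (246.2, 257.9) 0 [503.3 211.4   0. ]
top (465.4, 204.6) 0 [ 609.4 -288.3    0. ]
[347.49530805 490.34101928] (array([ 410.16040318,   19.90652904, 1169.87673294]), array([ 0.1093309 ,  0.02006107, -0.99389823])) (array([ 398.16980561, -646.94917574,  807.25075384]), array([ 0.15549775,  0.65271401, -0.74166952]))
```

View pics/c1.png

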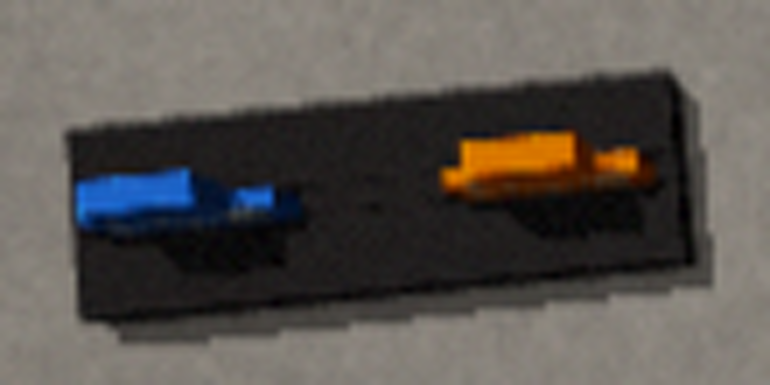

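View pics/c2.png

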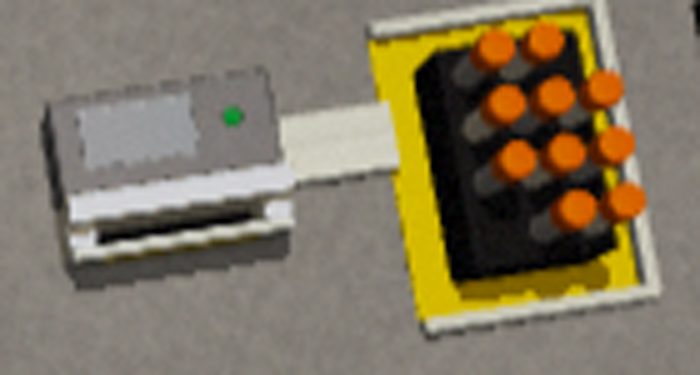

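View pics/c3.png

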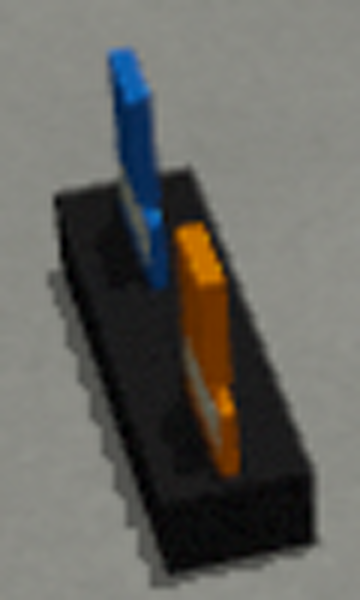

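View pics/c4.png

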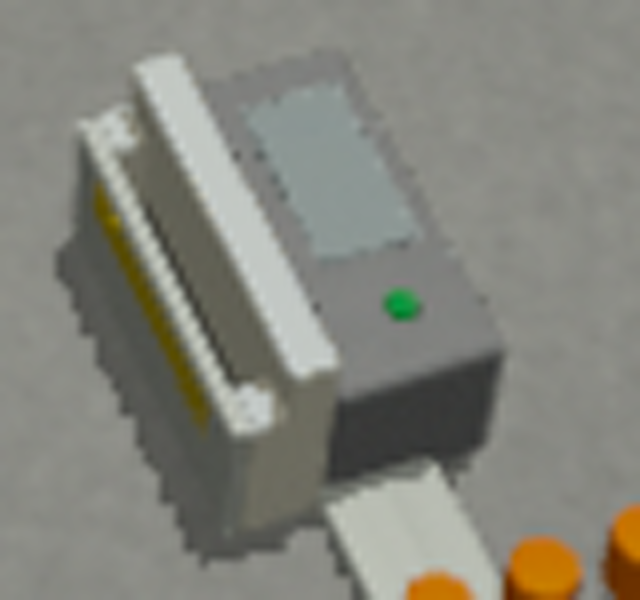

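```bash
python3 - <<'E'
from h import *
P=lambda x,y:(190+(x+.5)/7-.5,230+(y+.5)/7-.5)
def yaw(a,b):  # a->b is -y direction
    d=b-a; d=-d; return np.arctan2(-d[0],d[1])
a,b=atz('top',P(68,132),40),atz('top',P(672,72),40);print('stand back edge',a,b,np.linalg.norm(a-b),yaw(a,b))
print('tab top',atz('top',P(518,154),122))
S=lambda x,y:(250+(x+.5)/6-.5,135+(y+.5)/6-.5)
print('tab side',atz('side',S(200,240),122))
a,b=atz('top',P(68,132),40),atz('top',P(672,72),40)
Q=lambda x,y:(365+(x+.5)/5-.5,170+(y+.5)/5-.5)
# back plate top z62
c=[atz('top',Q(*p),62) for p in [(68,200),(293,163),(295,187),(72,220)]]
print('plate',np.round(c,1),yaw(c[0],c[1]),yaw(c[3],c[2]))
l=[atz('top',Q(*p),45) for p in [(75,258),(293,222)]];print('lip front',np.round(l,1),yaw(*l))
d=[atz('top',Q(*p),5) for p in [(370,30),(600,0),(430,330),(658,293)]];print('dock',np.round(d,1),np.mean(d,0),yaw(d[0],d[1]),yaw(d[2],d[3]))
V=lambda x,y:(330+(x+.5)/8-.5,265+(y+.5)/8-.5)
c=[atz('side',V(*p),62) for p in [(135,65),(300,378),(338,362),(180,55)]]
print('plate side',np.round(c,1),yaw(c[0],c[1]),yaw(c[3],c[2]))
l=[atz('side',V(*p),45) for p in [(80,125),(237,435)]];print('lip side',np.round(l,1),yaw(*l))
E
```

```text
stand back edge [524.00245844 307.82373165  40.        ] [537.07891047 118.0353102   40.        ] 190.23837287456578 0.06879143815755087
tab top [505.37032421 156.02228769 122.        ]
tab side [507.19259423 162.26204181 122.        ]
plate [[ 594.   -84.8   62. ]
 [ 607.  -182.1   62. ]
 [ 596.5 -182.4   62. ]
 [ 585.2  -86.2   62. ]] 0.1331287915980655 0.1169066601654928
lip front [[ 571.1  -88.4   45. ]
 [ 584.  -183.8   45. ]] 0.13386306867575437
dock [[ 677.4 -230.6    5. ]
 [ 687.8 -335.4    5. ]
 [ 539.2 -249.7    5. ]
 [ 552.8 -352.3    5. ]] [ 614.28433496 -291.98556413    5.        ] 0.09911784926382354 0.1311864744592379
plate side [[ 585.1  -87.2   62. ]
 [ 597.7 -183.9   62. ]
 [ 607.5 -181.6   62. ]
 [ 596.7  -86.6   62. ]] 0.12999744843099323 0.11363873903349421
lip side [[ 571.1  -89.5   45. ]
 [ 583.4 -185.1   45. ]] 0.12875075000466368
```

>>> servo_tool(targets="18 35 0 0.1;36 70 0 0.2;54 105 0 0.3;72 140 0 0.4;90 175 0 0.5;108 210 0 0.6;126 245 0 0.7;144 280 0 0.8", fingers=-1)

```text
time: 1.37
position: [306.9, -217.5, 231.5]
tool_rot: [0.0, 0.975, -0.224, 0.0]
force: [1.0, -1.0, 0.4]
finger_gap: 85.3
```

>>> servo_tool(targets="19 36 0 0.1;38 72 0 0.2;57 108 0 0.3;76 144 0 0.4;95 180 0 0.5;114 216 0 0.521;133 252 0 0.521;152 288 0 0.521")

```text
time: 2.03
position: [459.3, 72.8, 231.7]
tool_rot: [0.0, 0.999, 0.035, 0.001]
force: [1.7, -0.5, 0.1]
finger_gap: 85.3
```

>>> servo_tool(targets="19 36 0 0;37 70 0 0;44 82 0 0;46 86 0 0;46 86 0 0")

```text
time: 2.45
position: [505.4, 159.3, 231.3]
tool_rot: [0.0, 0.999, 0.036, 0.0]
force: [-0.8, -0.6, -0.6]
finger_gap: 85.5
```

```bash
python3 - <<'E'
from h import *
o=observe();print(o['position'],o['tool_rot'],2*np.arctan2(o['tool_rot'][2],o['tool_rot'][1]),o['time'],o['force'])
save('wrist','w0.png');print(eyes.camera_params('wrist'))
print(eyes.tip_of('wrist','orange_holder'))
E
```

```text
[505.39943368 159.25067329 231.30237142] [2.56326396e-04 9.99364633e-01 3.56391185e-02 3.42749416e-04] 0.07129334122595196 2.45 [-0.80097863 -0.55624374 -0.61137862]
{'camera_matrix': array([[424.49735142,   0.        , 320.76497164],
       [  0.        , 424.49735142, 236.87269149],
       [  0.        ,   0.        ,   1.        ]]), 'mount': array([[ 9.99998866e-01,  1.49096373e-03,  2.12133879e-04,
        -6.19476393e-01],
       [-1.49130358e-03,  9.60763325e-01,  2.77365481e-01,
        -7.03216176e+01],
       [ 2.09731421e-04, -2.77365483e-01,  9.60764459e-01,
        -1.42224608e+02],
       [ 0.00000000e+00,  0.00000000e+00,  0.00000000e+00,
         1.00000000e+00]])}
[{'centre': [0.4938, 0.4246], 'score': 0.81}]
```

View pics/w0.png

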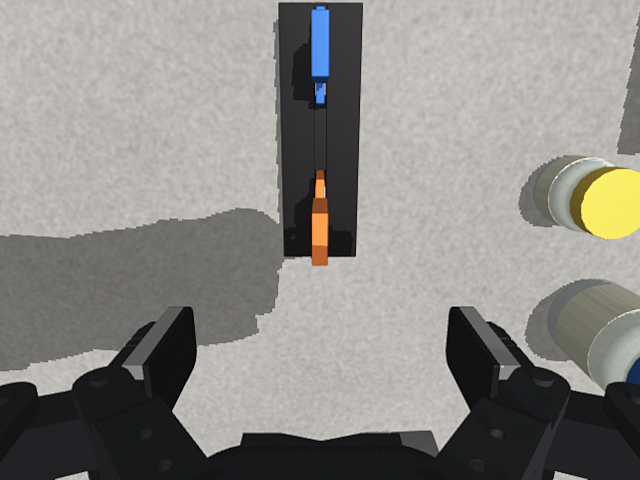

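```bash
cat >> h.py <<'E'
from scipy.spatial.transform import Rotation as Ro
def wproj(X,o=None):
    o=o or observe();p=eyes.camera_params('wrist');q=o['tool_rot'];R=Ro.from_quat([q[1],q[2],q[3],q[0]]).as_matrix()
    M=np.eye(4);M[:3,:3]=R;M[:3,3]=o['position'];T=np.linalg.inv(M@np.array(p['mount']))
    c=T[:3,:3]@np.array(X)+T[:3,3];u=np.array(p['camera_matrix'])@c;return u[:2]/u[2]
def watz(uv,z):
    o=observe();p=eyes.camera_params('wrist');q=o['tool_rot'];R=Ro.from_quat([q[1],q[2],q[3],q[0]]).as_matrix()
    M=np.eye(4);M[:3,:3]=R;M[:3,3]=o['position'];C=M@np.array(p['mount'])
    d=C[:3,:3]@np.linalg.inv(np.array(p['camera_matrix']))@np.array([uv[0],uv[1],1.]);return C[:3,3]+d*(z-C[2,3])/d[2]
E
python3 - <<'E'
from h import *
for uv in [(312.5,265),(327.5,265),(312.5,246),(327.5,246),(312.5,212),(327.5,212)]: print(uv,watz(uv,122).round(1))
print('blue top',watz((312,77),122),watz((329,77),122),watz((312,10),122),watz((329,10),122))
print('stand',[watz(u,40).round(1) for u in [(279,3),(362,3),(284,256),(356,256)]])
im=cv2.imread('pics/w0.png');cv2.imwrite('pics/w0c.png',cv2.resize(im[150:280,270:370],None,fx=5,fy=4.6,interpolation=2))
E
```

```text
(312.5, 265) [500.7 136.6 122. ]
(327.5, 265) [510.1 137.3 122. ]
(312.5, 246) [499.9 149.1 122. ]
(327.5, 246) [509.2 149.8 122. ]
(312.5, 212) [498.5 170.7 122. ]
(327.5, 212) [507.5 171.3 122. ]
blue top [493.13407816 247.48267134 122.        ] [502.57919095 248.15414451 122.        ] [490.94259278 281.05777188 122.        ] [500.0140586 281.7035329 122.       ]
stand [array([464.7, 301.1,  40. ]), array([523.2, 305.3,  40. ]), array([477.1, 113.1,  40. ]), array([536.6, 117.3,  40. ])]
```

View pics/w0c.png

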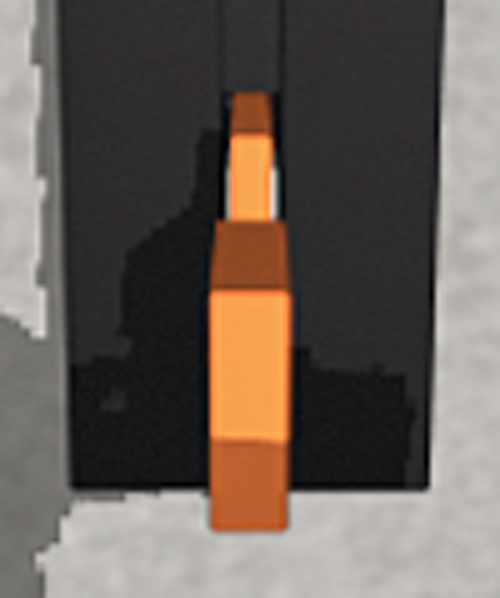

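>>> servo_tool(targets="-1 -5 -35 -0.005;-1 -5 -70 -0.005;-1 -5 -105 -0.005;-1 -5 -140 -0.005;-1 -5 -154 -0.005;-1 -5 -154 -0.005;-1 -5 -154 -0.005")

```text
time: 3.13
position: [503.5, 151.7, 78.2]
tool_rot: [0.0, 1.0, 0.031, 0.0]
force: [0.7, -0.5, 0.6]
finger_gap: 85.2
```

>>> servo_tool(targets="0 0 0 0;0 0 0 0;0 0 0 0;0 0 0 0;0 0 0 0;0 0 0 0;0 0 0 0;0 0 0 0", fingers=1)

```text
time: 3.8
position: [503.6, 151.8, 78.4]
tool_rot: [0.0, 1.0, 0.032, 0.0]
force: [-1.2, -0.5, 5.9]
finger_gap: 9.7
```

```bash
python3 - <<'E'
from h import *
o=observe();print(o)
save('wrist','w1.png')
E
```

```text
{'time': 3.8, 'qpos': array([ 1.38192056e-01,  3.59835337e-01, -3.44041395e-01,  8.66226991e-01,
       -7.79705068e-04,  1.64596091e+00]), 'dq': array([ 0.00063684, -0.00132533, -0.00081267,  0.00099376, -0.000386  ,
       -0.00036128]), 'joint_efforts': array([-1.29341455e-01, -6.44027567e+01,  3.17832792e+01, -4.38993769e-01,
       -1.70312938e-02,  5.08999382e-02]), 'position': array([503.59117595, 151.79552211,  78.44682199]), 'tool_rot': array([3.50763422e-04, 9.99503352e-01, 3.15083828e-02, 3.85843193e-04]), 'force': array([-1.1707702 , -0.45152883,  5.92083029]), 'wrist_torque': array([0.03011668, 0.26228413, 0.06811387]), 'finger_gap': 9.67774836078257}
```

View pics/w1.png

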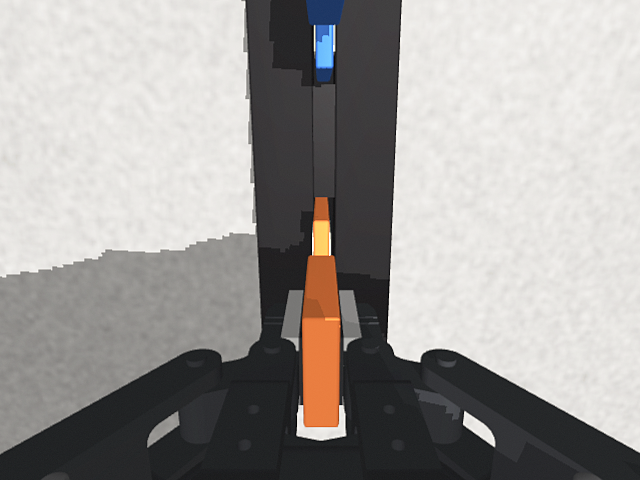

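Gripped: gap 9.7 mm, and the tab is between the pads in the wrist view. Next I'll lift and carry.

>>> servo_tool(targets="0 0 25 0;0 0 60 0;0 0 95 0;0 0 105 0;10 -36 105 0.02;20 -72 105 0.04;31 -108 105 0.067;42 -144 105 0.067")

```text
time: 4.52
position: [545.7, 6.3, 183.5]
tool_rot: [0.0, 0.998, 0.066, 0.0]
force: [1.0, 0.1, 0.2]
finger_gap: 9.2
```

```bash
python3 - <<'E'
from h import *
o=observe();print(o)
save('side','s1.png');save('wrist','w2.png')
E
```

```text
{'time': 4.5167, 'qpos': array([-1.37467521e-01,  3.16324699e-01, -1.02335366e-01,  1.15119856e+00,
       -4.97693315e-04,  1.30085334e+00]), 'dq': array([-0.78221211,  0.19609333,  0.28826923,  0.09355797,  0.00183915,
       -0.73036069]), 'joint_efforts': array([ 9.42483723e+00, -7.32498765e+01,  3.49665749e+01,  4.45037533e-02,
       -9.63943731e-02,  9.96786542e-01]), 'position': array([545.68729321,   6.33947286, 183.47386118]), 'tool_rot': array([3.38550218e-04, 9.97806951e-01, 6.61891803e-02, 4.08818093e-04]), 'force': array([1.04506941, 0.08023388, 0.22192498]), 'wrist_torque': array([ 0.00558404, -0.09033527, -0.04377055]), 'finger_gap': 9.153408079154604}
```

View pics/s1.png

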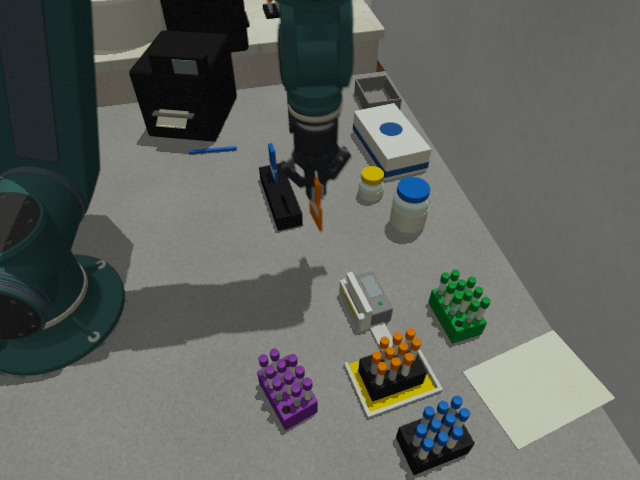

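View pics/w2.png

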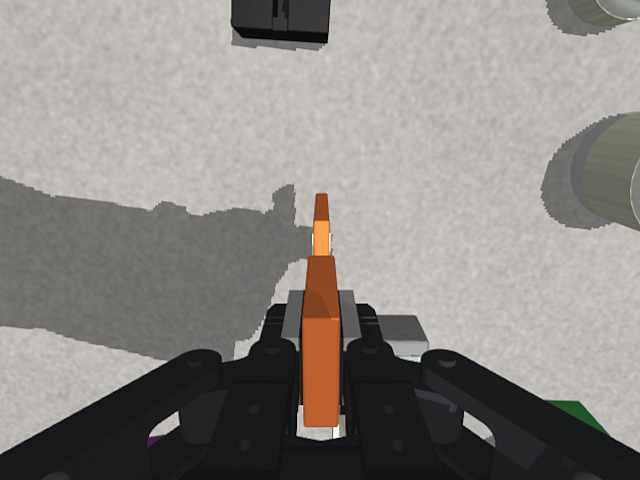

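>>> servo_tool(targets="10 -36 0 0;20 -72 0 0;31 -108 0 0;40 -140 0 0;41 -144 -20 0;41 -144 -42 0;41 -144 -42 0;41 -144 -42 0")

```text
time: 5.28
position: [587.1, -139.8, 140.5]
tool_rot: [0.0, 0.998, 0.063, -0.001]
force: [-0.5, 0.1, 0.7]
finger_gap: 8.9
```

```bash
python3 - <<'E'
from h import *
o=observe();print(o)
save('side','s2.png');save('top','t2.png');save('wrist','w3.png')
s=cv2.imread('pics/s2.png');t=cv2.imread('pics/t2.png')
cv2.imwrite('pics/s2c.png',cv2.resize(s[220:340,310:420],None,fx=5,fy=5,interpolation=2))
cv2.imwrite('pics/t2c.png',cv2.resize(t[150:260,340:480],None,fx=5,fy=5,interpolation=2))
E
```

```text
{'time': 5.2833, 'qpos': array([-3.68264579e-01,  4.36167401e-01, -3.14494737e-02,  1.10419038e+00,
       -1.07020686e-03,  1.07659146e+00]), 'dq': array([ 0.00934054, -0.02449854,  0.039337  ,  0.01675636, -0.00045388,
       -0.00095935]), 'joint_efforts': array([-1.18044142e+00, -7.46231461e+01,  3.50553882e+01, -8.80790278e-01,
       -2.67885800e-02, -3.00088570e-03]), 'position': array([ 587.12206499, -139.84370319,  140.46990604]), 'tool_rot': array([ 2.74834906e-04,  9.98017748e-01,  6.29287918e-02, -6.82857386e-04]), 'force': array([-0.48494509,  0.09380589,  0.65619034]), 'wrist_torque': array([0.037449  , 0.04593297, 0.0109952 ]), 'finger_gap': 8.943979616258886}
```

View pics/s2c.png

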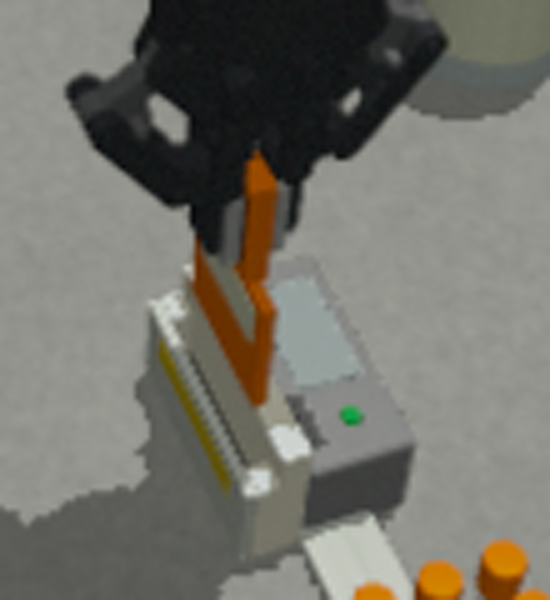

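View pics/w3.png

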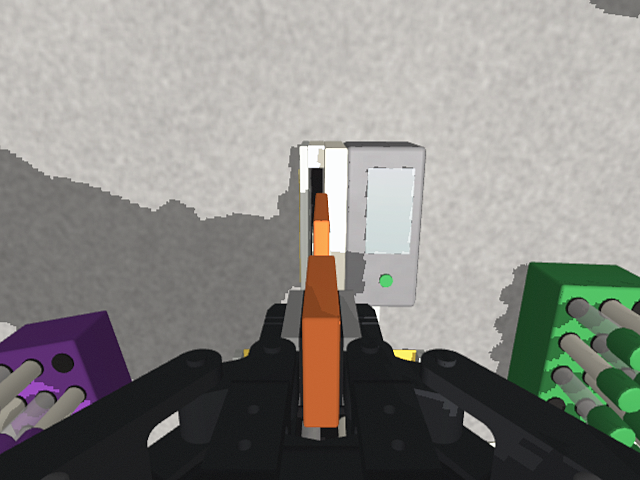

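```bash
python3 - <<'E'
from h import *
o=observe();print(o['position'],2*np.arctan2(o['tool_rot'][2],o['tool_rot'][1]))
im=cv2.imread('pics/w3.png');cv2.imwrite('pics/w3c.png',cv2.resize(im[135:265,285:365],None,fx=7,fy=4.6,interpolation=2))
a=.13;c,s=np.cos(a),np.sin(a);R=np.array([[c,-s],[s,c]])
S=np.array([586.7,-135.4])
for x,y,z in [(4.5,49,62),(4.5,37,62),(4.5,10,62),(-4.5,37,45),(-4.5,10,45),(-9.5,10,45),(-9.5,49,45),(16.5,49,62)]:
    X=np.r_[S+R@[x,y],z];print((x,y,z),wproj(X).round(1))
b=2*np.arctan2(o['tool_rot'][2],o['tool_rot'][1])
T=np.array(o['position'][:2]);Rb=np.array([[np.cos(b),-np.sin(b)],[np.sin(b),np.cos(b)]])
for x,y,z in [(-3,32.2,74),(3,32.2,74),(-3,32.2,132),(3,32.2,132),(-5,19.2,184),(5,19.2,184)]:
    print('h',(x,y,z),wproj(np.r_[T+Rb@[x,y],z]).round(1))
E
```

```text
[ 588.36581299 -140.03391279  142.36604814] 0.12661737806617743
(4.5, 49, 62) [328.  147.4]
(4.5, 37, 62) [328.  170.8]
(4.5, 10, 62) [327.8 221. ]
(-4.5, 37, 45) [311.4 166.9]
(-4.5, 10, 45) [311.7 213.9]
(-9.5, 10, 45) [303.1 213.9]
(-9.5, 49, 45) [302.1 145.1]
(16.5, 49, 62) [351.4 147.4]
h (-3, 32.2, 74) [315.7 193.2]
h (3, 32.2, 74) [327.7 193.2]
h (-3, 32.2, 132) [314.2 221.6]
h (3, 32.2, 132) [330.4 221.6]
h (-5, 19.2, 184) [304.2 318.7]
h (5, 19.2, 184) [342.5 318.7]
```

View pics/w3c.png

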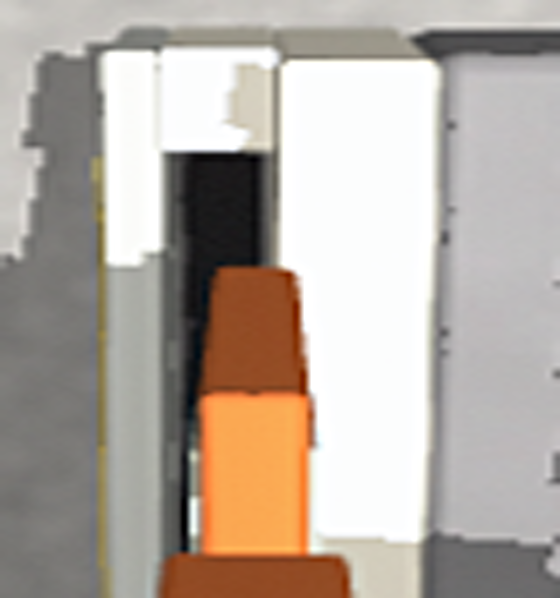

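>>> servo_tool(targets="-4 2 0 0;-4 2 0 0;-4 2 -10 0;-4 2 -21 0;-4 2 -21 0;-4 2 -21 0;-4 2 -21 0")

```text
time: 6.02
position: [584.4, -138.1, 121.6]
tool_rot: [0.001, 0.998, 0.063, 0.001]
force: [0.1, 0.1, -0.6]
finger_gap: 9.5
```

```bash
python3 - <<'E'
from h import *
o=observe();print(o['position'],o['force'],o['wrist_torque'],2*np.arctan2(o['tool_rot'][2],o['tool_rot'][1]))
im=save('wrist','w4.png')
o=observe();print(o['position'],o['force'],o['wrist_torque'])
im=cv2.imread('pics/w4.png');cv2.imwrite('pics/w4c.png',cv2.resize(im[115:245,285:365],None,fx=7,fy=4.6,interpolation=2))
E
```

```text
[ 584.43455894 -138.05345778  121.58531938] [ 0.14320557  0.14839747 -0.56534161] [-0.00210735  0.00661494 -0.04206022] 0.12661041359452535
[ 584.56496291 -138.10789411  121.76048176] [-0.38410476  0.1692392  -0.93814638] [-0.01533266 -0.02219384 -0.03553415]
```

View pics/w4c.png

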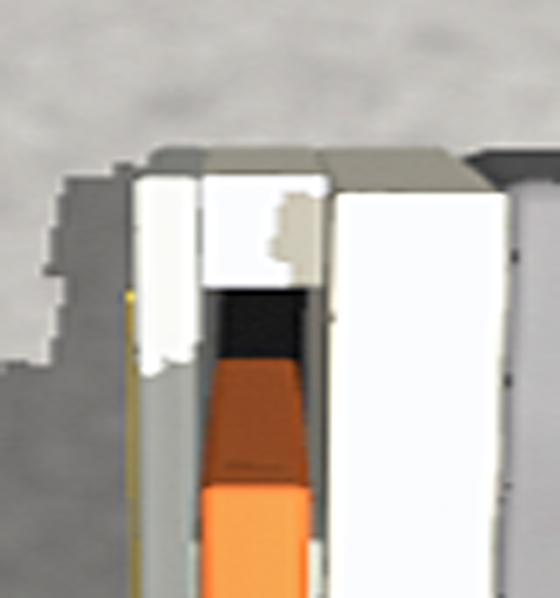

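In the wrist view the holder's foot sits inside the slot mouth (slot edges at columns 314 and 332, holder 316–328), about 0.5 mm toward the lip. I'll nudge it and descend.

>>> servo_tool(targets="0.6 0 0 0;0.6 0 -4 0;0.6 0 -8 0;0.6 0 -12 0;0.6 0 -15 0;0.6 0 -18 0;0.6 0 -18 0")

```text
time: 6.65
position: [584.8, -138.0, 103.0]
tool_rot: [0.001, 0.998, 0.063, 0.001]
force: [0.2, 0.4, -0.3]
finger_gap: 9.6
```

```bash
python3 - <<'E'
from h import *
o=observe();print(o['position'],o['force'],o['wrist_torque'])
E
```

```text
[ 584.84934397 -137.9891556   103.02202442] [ 0.2064437   0.40553074 -0.31135297] [ 0.03413259 -0.0453814  -0.02518822]
```

No contact force and the holder is about 8 mm inside the slot, so I'll continue to the foot.

>>> servo_tool(targets="0 0 -5 0;0 0 -10 0;0 0 -14 0;0 0 -16 0;0 0 -18 0;0 0 -20 0;0 0 -21 0;0 0 -21 0")

```text
time: 7.32
position: [584.9, -138.0, 82.1]
tool_rot: [0.001, 0.998, 0.063, 0.001]
force: [-0.7, 0.7, 5.9]
finger_gap: 9.1
```

```bash
python3 - <<'E'
from h import *
o=observe();print(o['position'],o['force'],o['wrist_torque'])
E
```

```text
[ 584.85746899 -138.01802526   82.08716213] [-0.65590938  0.70187394  5.9067512 ] [0.13105454 0.55693383 0.02608784]
```

Spring force is about 6 N, so the holder is on the foot. I'll press to the stop.

>>> servo_tool(targets="0 0 -1 0;0 0 -2 0;0 0 -3 0;0 0 -3 0;0 0 -3 0")

```text
time: 7.73
position: [585.1, -138.1, 80.3]
tool_rot: [0.001, 0.998, 0.063, 0.002]
force: [-5.7, 2.3, 19.2]
finger_gap: 9.1
```

```bash
python3 - <<'E'
from h import *
o=observe();print(o['position'],o['force'],o['wrist_torque'],o['finger_gap'])
E
```

```text
[ 585.06545794 -138.07117706   80.33439014] [-5.74742863  2.32579221 19.16776798] [0.44632285 1.47862291 0.03386182] 9.072106478891621
```

>>> servo_tool(targets="0 0 -0.5 0;0 0 -0.5 0;0 0 -0.5 0;0 0 -0.5 0;0 0 -0.5 0;0 0 -0.5 0;0 0 -0.5 0;0 0 -0.5 0")

```text
time: 8.4
position: [585.0, -138.0, 80.4]
tool_rot: [0.002, 0.998, 0.063, 0.002]
force: [-3.8, 1.0, 11.5]
finger_gap: 9.0
```

```bash
python3 - <<'E'
from h import *
o=observe();print(o['position'],o['force'],o['wrist_torque'],o['finger_gap'],o['time'])
save('side','s5.png');save('wrist','w5.png')
s=cv2.imread('pics/s5.png')
c=cv2.resize(s[220:340,310:420],None,fx=4.5,fy=4.5,interpolation=2)
cv2.imwrite('pics/s5c.png',c)
o=observe();print(o['position'],o['force'])
b=2*np.arctan2(o['tool_rot'][2],o['tool_rot'][1])
T=np.array(o['position'][:2]);Rb=np.array([[np.cos(b),-np.sin(b)],[np.sin(b),np.cos(b)]])
for x,y,z in [(-3,-27.8,72),(3,-27.8,72),(-5,-14.8,124)]:
    u=proj('side',np.r_[T+Rb@[x,y],z]);print((x,y,z),((u-[310,220])*4.5).round())
E
```

```text
[ 584.96051748 -138.02069906   80.41745536] [-3.7683662   0.96805638 11.45616069] [ 0.29206407  1.11283485 -0.04013968] 8.95768027052307 8.4
[ 584.93513915 -138.00524512   80.42282393] [-3.55379364  1.03564577 11.05032028]
(-3, -27.8, 72) [217. 369.]
(3, -27.8, 72) [230. 365.]
(-5, -14.8, 124) [207. 270.]
```

View pics/s5c.png

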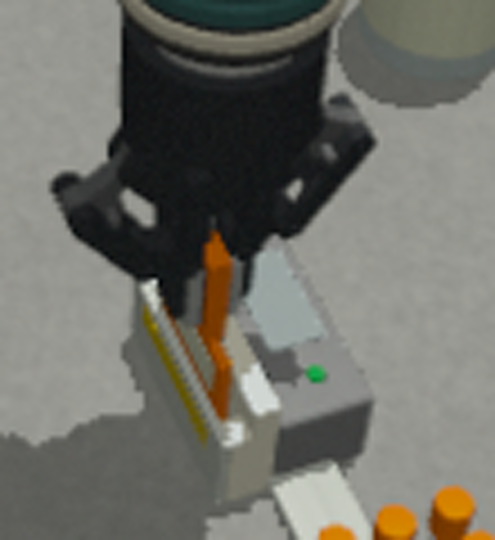

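View pics/w5.png

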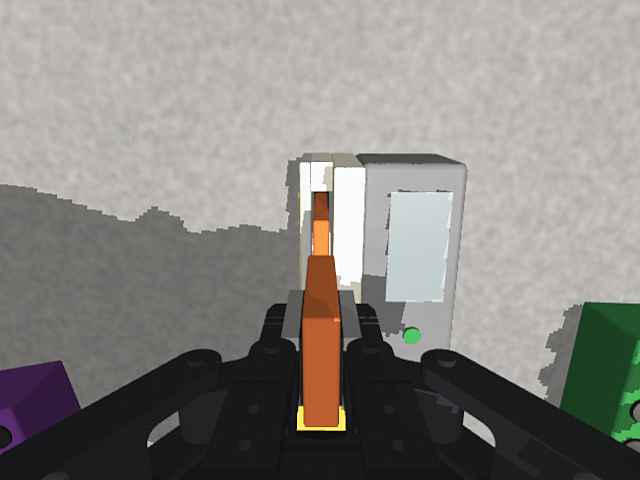

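```bash
python3 - <<'E'
from h import *
s=cv2.imread('pics/s5.png')
x0,y0,k=335,260,12
c=cv2.resize(s[y0:y0+50,x0:x0+40],None,fx=k,fy=k,interpolation=2)
T=np.array([584.95,-138.0]);b=.1266;Rb=np.array([[np.cos(b),-np.sin(b)],[np.sin(b),np.cos(b)]])
for dz,col in [(0,(0,255,0)),(3,(255,0,255)),(6,(255,255,0))]:
  for x,y,z in [(-3,-27.8,72),(3,-27.8,72),(-5,-14.8,124),(5,-14.8,124),(-5,19.2,124),(5,19.2,124)]:
    u=proj('side',np.r_[T+Rb@[x,y],z+dz]);p=(u-[x0,y0]+.5)*k;cv2.circle(c,tuple(p.astype(int)),4,col,-1)
cv2.imwrite('pics/s5d.png',c)
E
```

```text
(no output)
```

View pics/s5d.png

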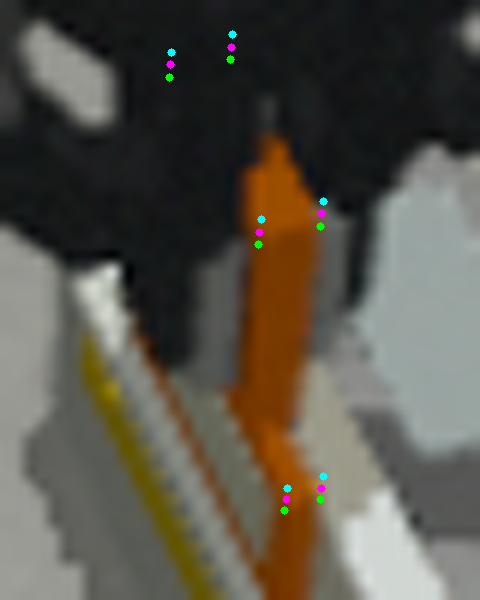

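>>> servo_tool(targets="0 0 -1 0;0 0 -1 0;0 0 -1 0;0 0 -1 0;0 0 -1 0;0 0 -1 0;0 0 -1 0;0 0 -1 0")

```text
time: 9.17
position: [585.0, -138.0, 80.4]
tool_rot: [0.002, 0.998, 0.063, 0.002]
force: [-4.6, 2.4, 15.5]
finger_gap: 9.2
```

```bash
python3 - <<'E'
from h import *
o=observe();print(o['position'],o['force'],o['dq'],o['finger_gap'],o['time'])
print(r.job_done())
E
```

```text
[ 584.97345161 -138.0305682    80.3768523 ] [-4.61896939  2.41989753 15.5076054 ] [ 1.19013679e-04  4.82335165e-04 -8.55753226e-05 -8.85274009e-04
 -1.40422870e-03 -1.80451590e-03] 9.206930557002213 9.1667
the job is handed in; nothing more can be done
None
```

The orange rack was in the dock, so I took the orange holder from the stand, pushed it down into the reader's slot and handed the job in still holding it pressed down. The hand-in gave no verdict. It took 9.2 s of the 40 s allowed.

**Pressed home:**
- Just before hand-in the holder was still gripped, with a 9.2 mm finger gap and about 15 N of upward reaction at the wrist.
- TCP height stayed at 80.3–80.4 mm while the reaction ranged from 11 to 19 N. The foot's spring alone reaches only 8 N, so the foot is against its stop.
- That height puts the holder's underside at about 14 mm. The side camera agrees to about 2 mm.

**Position in the slot:** the wrist picture shows the holder behind the lip. There was a steady sideways reaction of about 5 N, so it probably rests lightly against one slot wall.

**Camera disagreement:** the wrist view put the slot about 1.8 mm closer to the robot in x than the top and side views. I went with the wrist view, and the holder went in without jamming.

**Other objects:** nothing else appeared to be touched or moved, judging by the pictures taken along the way. I did not measure the other holder, the racks or the bystanders again at the end.

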